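Rack a roll of paper tape on the studio's tape stand

ROBOT

A 7-joint arm with a two-finger parallel gripper is mounted at the origin on the work surface. World frame = base frame: x ahead of the robot, y to its left, z up, the work surface at z = 0. Lengths are in m, angles in rad, forces in N, time in s.
With the tool pointing down it reaches from about 0.4 to 0.85 m from the base axis. Payload 4.5 kg.
Tool frame: the origin (TCP) lies between the finger pads; the fingertips stand 19 mm ahead of it and the grasp point (between the pads) is the TCP; z points along the fingers, y is the direction in which the jaws open and shut (so a half turn about z gives the same grasp; the last joint's range is limited). The gripper opens to 88 mm and grips with 3 to 60 N. Pads are 18 mm wide; open, the fingers measure 123 mm over their backs; the gripper's body (75 mm by 187 mm) begins 45 mm behind the grasp point.
Start: joints at [1.136, 0.689, -0.195, 1.565, 0.157, 0.902, -0.215], TCP at [0.282, -0.558, 0.258] pointing down, gripper open.
Joint ranges: [-3.01, 3.01], [-0.46, 2.08], [-1.47, 1.51], [0.13, 2.56], [-1, 4.14], [0.04, 2.09], [-2.66, 2.66]. Speed limits (rad/s): [2.57, 2.57, 3.14, 3.14, 3.14, 3.14, 3.14].

INTERFACE

Orientations are given as a unit quaternion [w, x, y, z].
In Python, from workcell import * gives the robot as it stands. The module is installed in compiled form; this text tells all that it offers.
- The arm moves only by the tool move_arm, never from a script. Its argument "motion" is text: rows parted by semicolons, each of 7 numbers parted by spaces: the turn, a rotation vector about the tool's x, y, z in rad, then the shift along the tool's x, y, z in m, then the opening, from 0 (shut) to 1 (fully open). A call has 1 to 5 rows; each row shifts and turns the commanded pose from where the row before left it, along the tool's axes as they then stand; what a row does not reach is not made up. A row lasts 1/10 s, in which the tool goes at most 50 mm and 8.59 degrees, less where a joint would pass 70% of its speed; a pose out of reach is approached as far as the arm can. A call with a gripper value outside its range is refused whole. The fingers move at their own pace and stop on an object; "squeeze" is the grip in N (left out, the last holds). Time passes only in rows, so rows that do not move let the fingers close. It gives the time, the measured TCP pose, the force and the opening at its end, in the units of the state.
- read_state(): the state, without advancing time (a new reading comes with each control period).
- grab_frame(name): name is "scene" or "top" or "wrist"; returns the picture (400x640x3 uint8, red, green, blue); there is no depth.
- get_calibration(name): a dict with "vfov" (degrees; the focal length in pixels is half the picture's height over the tangent of half this angle, whatever the lens; pixels are square), "cx", "cy" (the principal point, pixels), "R" (3x3) and "t" (3): a world point X has camera coordinates R X + t. Camera axes: x right, y down, z forward; pixel columns grow to the right and rows downward; lengths in m; the calibration is good to about 2 mm. A picture is of the moment at which its call begins: read the wrist's pose just before it. get_calibration takes no time and is no camera call; for the wrist camera it gives the pose at the moment of the call.
- close_job(): hands the job in, once; it reports no verdict.
The state is a dict: "time_s": time; "q": joint angles; "joint_vel": joint speeds; "effort": joint torques, N m; "tool_pos": TCP position; "eef_rot": TCP orientation; "wrist_force": force on the tool from outside, world axes, zero at the start; "moment": the same for the moment, N m; "gripper_width": finger opening in m.
Only numpy, scipy, OpenCV 4.12 (cv2) and the standard library are available. Lean on these libraries where they do the work, as an engineer would, in place of code of your own. Each camera call takes 0.05 s, during which the arm holds its last target. There are 200 camera calls.

TASK

Put the wide roll of paper tape onto the bare post of the wooden tape stand, slid all the way down so that it lies flat on the stand's base, and let go of it. Leave the other tape rolls where they are.

Things in the scene. Friction and masses are not known exactly. Their poses are not given: they have to be found in the camera images.
- wide_roll: The wide paper-tape roll: stiff cream ring, brown card core, 60 mm outside, 38 mm hole through, 48 mm tall, 60-130 g. Starts flat on the bench, hole up. Origin: centre of its underside, z up; its yaw means nothing. At least 45 mm clear of it stand a narrow roll and an unlisted squat ink jar (60 mm wide, 52 mm tall, lidded, no hole).
- bare_post (a point): Foot of the tape stand's bare post, on its axis, level with the board's top. Stand: fixed wooden board 190 x 80 x 18 mm on the bench with two equal upright round posts, 18 mm thick, 60 mm tall above the board, domed. z up; y along the board's length, away from the other post, whose axis is 116 mm off towards -y. The stand may be turned any way.
- narrow_roll: A narrow roll of the same tape lying flat on the bench: 60 mm outside diameter, 38 mm hole, only 24 mm tall. Origin: centre of its underside. To be left alone.
- post_roll: Another narrow roll (60 mm outside diameter, 38 mm hole, 24 mm tall) already racked on the stand's other post, lying on the board. Origin: centre of its underside. To be left alone.
There are look-alikes about, which are no part of the job. What is shaped like the part that bears bare_post but purple is not meant.

How it is judged:
By the outcome, as a careful person would: the job done as asked, in the order asked, and still so for the second after the job is handed in, with the robot touching nothing.
It also fails if it takes over 35 s, if anything falls off the work surface, if the arm or the gripper's body presses on something with over 40 N, if the wrist force passes 120 N, or if a joint passes its speed limit or range.

## Working session

There is one attempt and no reset: what is moved stays moved. The work goes in short steps, Python scripts to look and compute and a tool call to move; the robot and the scene stay as the last step left them, time stands still between calls to the robot, and variables do not carry over. Pictures are saved under pics/ and viewed, about 8 in all and at most 12, crops included, and the job is handed in when it is done.

Besides the shell and the picture viewer there is one more tool, called after "Call:" in YAML: its name, and indented under it one key for each argument. move_arm: Moves the arm, as the interface text tells. Its arguments: {"type":"object","properties":{"motion":{"type":"string"},"squeeze":{"type":"number"}},"required":["motion"]}

```bash
mkdir -p pics
python3 - <<'E'
from workcell import *
import cv2,numpy as np
s=read_state();print(s['time_s'],s['tool_pos'],s['eef_rot'],s['gripper_width'])
for n in("scene","top"):
    im=grab_frame(n);cv2.imwrite(f"pics/{n}0.png",im[:,:,::-1]);c=get_calibration(n);print(n,c)
E
```

```text
0.0 [ 0.28206012 -0.55705962  0.25690141] [-8.80584384e-04  9.72647261e-01  2.32285272e-01 -2.86262080e-04] 0.08853186352041402
scene {'vfov': 50.379791880327794, 'cx': 320.19588419135533, 'cy': 202.11929168696292, 'R': array([[ 0.40181479,  0.91558682, -0.01567319],
       [ 0.6432451 , -0.29439395, -0.70680121],
       [-0.65175196,  0.27392147, -0.70723858]]), 't': array([-0.29399462, -0.29768909,  1.37297385])}
top {'vfov': 55.17611327307836, 'cx': 325.3963286814265, 'cy': 202.74702250043518, 'R': array([[ 0.01161899, -0.99955446,  0.02749318],
       [-0.98209757, -0.01657725, -0.18764211],
       [ 0.18801427, -0.02482077, -0.98185262]]), 't': array([0.06252516, 0.54890431, 0.82729561])}
```

View pics/top0.png

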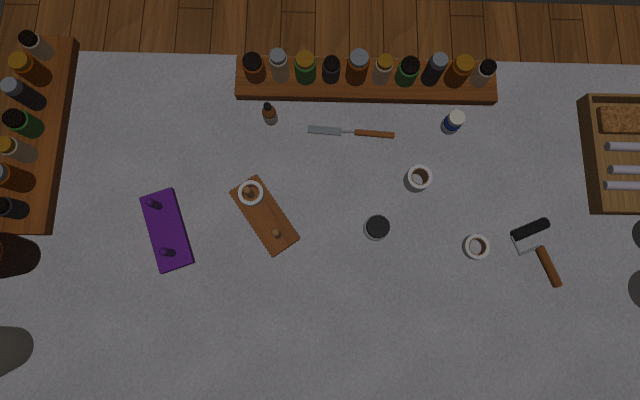

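View pics/scene0.png

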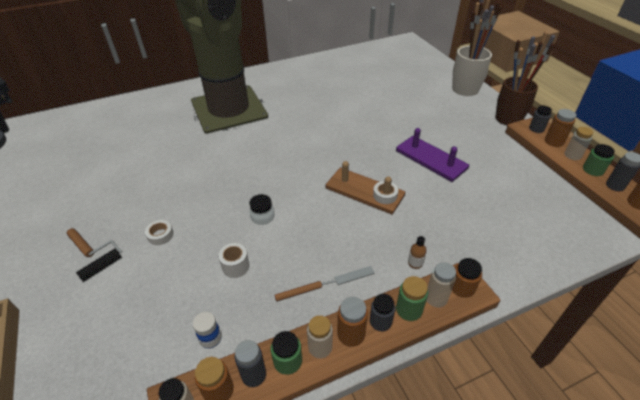

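Top view: the wide roll is at (419,178), and it shows as the tall ring at (234,260) in the scene view. The narrow roll is at (477,247) and the lidded jar at (377,228). The wooden stand has its roll at (250,193) and its bare post near (276,232). The purple stand at (166,230) is the look-alike. Next: candidate check crop and measurement.

```bash
cat > h.py <<'E'
import numpy as np,cv2
def ray(c,uv):
    f=200/np.tan(np.radians(c['vfov'])/2)
    d=c['R'].T@np.array([(uv[0]-c['cx'])/f,(uv[1]-c['cy'])/f,1.]);return -c['R'].T@c['t'],d
def onz(c,uv,z):
    o,d=ray(c,uv);return o+d*(z-o[2])/d[2]
def proj(c,X):
    f=200/np.tan(np.radians(c['vfov'])/2);p=c['R']@np.array(X)+c['t'];return np.array([c['cx']+f*p[0]/p[2],c['cy']+f*p[1]/p[2]])
def cal(n):
    from workcell import get_calibration;return get_calibration(n)
E
python3 - <<'E'
from h import *
ct,cs=cal('top'),cal('scene')
t=cv2.imread('pics/top0.png');s=cv2.imread('pics/scene0.png')
def comps(im,m,box,amin):
    k=np.zeros_like(m);x0,y0,x1,y1=box;k[y0:y1,x0:x1]=m[y0:y1,x0:x1]
    return [c for c in cv2.findContours(k,cv2.RETR_EXTERNAL,cv2.CHAIN_APPROX_NONE)[0] if cv2.contourArea(c)>amin]
h=cv2.cvtColor(t,cv2.COLOR_BGR2HSV)
print('bg',t[150,380],'roll',t[178,410],t[168,419],'wood',h[215,262],h[178,419])
wood=((h[...,0]<22)&(h[...,1]>90)).astype(np.uint8)*255
for c in comps(t,wood,(215,160,310,265),300):
    hull=cv2.convexHull(c);P=np.array([onz(ct,p,.018)[:2] for p in hull[:,0]],np.float32)
    r=cv2.minAreaRect(P*1000);print('board',r,cv2.boxPoints(r).round(0).tolist())
print(t[178,400:440].tolist())
out=np.hstack([cv2.resize(t[140:270,225:305],None,fx=4,fy=4),cv2.resize(t[150:280,350:500],None,fx=3,fy=4)])[:, :800]
cv2.imwrite('pics/crop1.png',out)
E
```

```text
bg [105 104 105] roll [126 125 124] [48 61 75] wood [ 13 160  91] [160   7 112]
board ((523.631591796875, 214.32835388183594), (188.99937438964844, 79.25093078613281), 35.57819366455078) [[424.0, 192.0], [470.0, 127.0], [624.0, 237.0], [577.0, 302.0]]
[[109, 107, 108], [112, 110, 111], [115, 112, 112], [84, 84, 85], [52, 53, 56], [58, 59, 61], [55, 56, 59], [59, 60, 62], [127, 126, 128], [131, 129, 129], [126, 125, 124], [87, 89, 93], [70, 85, 104], [115, 112, 112], [109, 107, 110], [109, 105, 107], [105, 102, 104], [110, 109, 110], [111, 109, 112], [111, 109, 112], [115, 112, 112], [105, 103, 105], [18, 26, 39], [25, 34, 45], [27, 35, 46], [33, 38, 48], [32, 40, 49], [29, 41, 52], [74, 91, 110], [138, 134, 133], [128, 127, 128], [129, 127, 126], [122, 119, 122], [109, 107, 108], [111, 108, 109], [107, 106, 107], [108, 106, 107], [108, 106, 107], [109, 106, 110], [111, 109, 111]]
```

View pics/crop1.png

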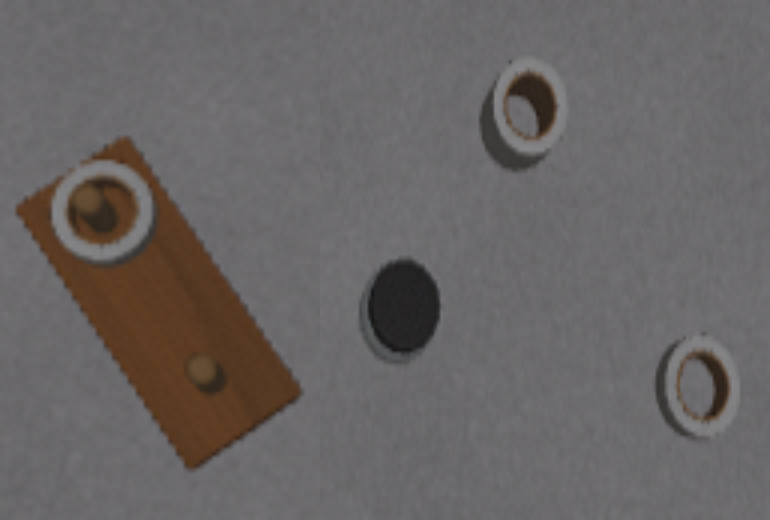

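Candidates for the roll: the tall ring (419,178), the low ring (477,247), the black-lidded jar (377,228), and the racked roll (250,193). The ring at (419,178) shows the deepest bore, so it is the wide roll. The wooden stand's bare post tip is at about (276,233). The board measures 189x79 mm, as it should.

Run:
```python
from h import *
ct,cs=cal('top'),cal('scene')
t=cv2.imread('pics/top0.png');s=cv2.imread('pics/scene0.png')
g=cv2.GaussianBlur(t,(3,3),0)
for nm,(u,v),z in(('wide',(420,177),.048),('narrow',(477,247),.024),('postroll',(250,193),.042)):
    w=18;p=g[v-w:v+w,u-w:u+w].min(2)
    m=(p>117).astype(np.uint8)*255
    c=max(cv2.findContours(m,cv2.RETR_EXTERNAL,cv2.CHAIN_APPROX_NONE)[0],key=cv2.contourArea)
    hull=cv2.convexHull(c)[:,0]+[u-w,v-w]
    P=np.array([onz(ct,q,z)[:2] for q in hull],np.float32)*1000
    print(nm,cv2.minEnclosingCircle(P),cv2.fitEllipse(P), 'px',hull.mean(0))
print('post tip z.07',onz(ct,(276.2,233),.072))
b=np.array([.5236,.2143]);d=58e-3*np.array([np.cos(np.radians(35.578)),np.sin(np.radians(35.578))])
for q in(b-d,b+d):print(q,'scene px foot/tip',proj(cs,[*q,.018]),proj(cs,[*q,.078]),'top tip',proj(ct,[*q,.073]))
# wide in scene: rim ellipse
hs=cv2.GaussianBlur(s,(3,3),0)
o=np.hstack([cv2.resize(s[150:220,310:420],None,fx=3.6,fy=3.6),cv2.resize(s[220:290,180:290],None,fx=3.6,fy=3.6)])
cv2.imwrite('pics/crop2.png',o)
```

```text
wide ((617.1253051757812, -151.50042724609375), 28.66234016418457) ((617.0687866210938, -151.65003967285156), (56.14146041870117, 56.783782958984375), 68.68910217285156) px [420.47368421 174.52631579]
narrow ((456.30706787109375, -288.69635009765625), 28.736879348754883) ((456.24609375, -288.2463073730469), (55.51304626464844, 56.66357421875), 112.67354583740234) px [477.47058824 246.88235294]
postroll ((572.3411865234375, 245.82135009765625), 27.49380111694336) ((571.9154052734375, 245.4843292236328), (53.48225784301758, 54.14213180541992), 81.82080841064453) px [250.10526316 191.68421053]
post tip z.07 [0.47443096 0.17823949 0.072     ]
[0.4764272  0.18055498] scene px foot/tip [344.36308901 180.02796448] [344.95513661 162.07674935] top tip [275.13049698 232.0284181 ]
[0.5707728  0.24804502] scene px foot/tip [385.48686977 195.56194852] [387.82541907 177.49948181] top tip [246.42536054 189.58595784]
```

View pics/crop2.png

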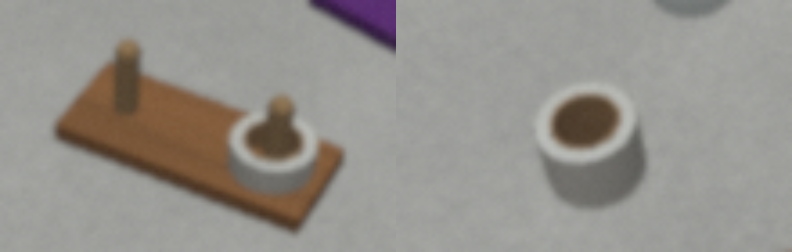

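Scene view: bare post tip is at (345,161) and its foot at (345,181), within about 1 px of the projected model. The wide roll, with its tall wall, is at about (233,254). Moving above the roll now, keeping the same tool heading: jaw axis at −63°, nearly across the board.

Call:
move_arm:
  motion: "0 0 0 0.04 -0.0175 0 1;0 0 0 0.04 -0.0175 0 1;0 0 0 0.04 -0.0175 0 1;0 0 0 0.04 -0.0175 0 1;0 0 0 0.04 -0.0175 0 1"

```text
time_s: 0.6
tool_pos: [0.422, -0.3876, 0.2574]
eef_rot: [-0.0, 0.973, 0.232, -0.0]
wrist_force: [0.9, -0.7, 1.0]
gripper_width: 0.088
```

Call:
move_arm:
  motion: "0 0 0 0.04 -0.0175 0 1;0 0 0 0.04 -0.0175 0 1;0 0 0 0.04 -0.0175 0 1;0 0 0 0.04 -0.0175 0 1;0 0 0 0.04 -0.0175 0 1"

```text
time_s: 1.1
tool_pos: [0.5608, -0.2191, 0.2574]
eef_rot: [-0.0, 0.973, 0.232, -0.0]
wrist_force: [-0.2, -0.8, 0.1]
gripper_width: 0.0883
```

Call:
move_arm:
  motion: "0 0 0 0.04 -0.0175 0 1;0 0 0 0.04 -0.0175 0 1;0 0 0 0 0 0 1;0 0 0 0 0 0 1"

```text
time_s: 1.5
tool_pos: [0.6159, -0.1519, 0.257]
eef_rot: [-0.0, 0.972, 0.234, -0.001]
wrist_force: [0.7, -1.1, -0.6]
gripper_width: 0.088
```

```bash
cat >> h.py <<'E'
def delta(target):
    from workcell import read_state
    from scipy.spatial.transform import Rotation as Ro
    s=read_state();q=s['eef_rot'];R=Ro.from_quat([q[1],q[2],q[3],q[0]]).as_matrix()
    print('t',round(s['time_s'],2),'pos',s['tool_pos'].round(4),'F',np.round(s['wrist_force'],1),'w',round(s['gripper_width'],4),'x az',np.degrees(np.arctan2(R[1,0],R[0,0])).round(1),'zaxis',R[:,2].round(3),'q',np.round(s['q'],2))
    print('tool delta',(R.T@(np.array(target)-s['tool_pos'])).round(4))
E
python3 - <<'E'
from h import *
from workcell import grab_frame
delta([.617,-.1515,.03]);c=cal('wrist');im=grab_frame('wrist')
print('expected rim centre',proj(c,[.617,-.1515,.048]))
print('scene proj',proj(cal('scene'),[.617,-.1515,.048]))
cv2.imwrite('pics/w1.png',im[:,:,::-1])
E
```

```text
t 1.5 pos [ 0.6159 -0.1519  0.257 ] F [ 0.7 -1.1 -0.6] w 0.088 x az 27.0 zaxis [-0.001  0.    -1.   ] q [ 0.24  0.7  -0.14  1.54  0.11  0.91 -1.03]
tool delta [0.0014 0.0003 0.227 ]
expected rim centre [323.62583915 172.39645399]
scene proj [232.08514228 254.29438744]
```

View pics/w1.png

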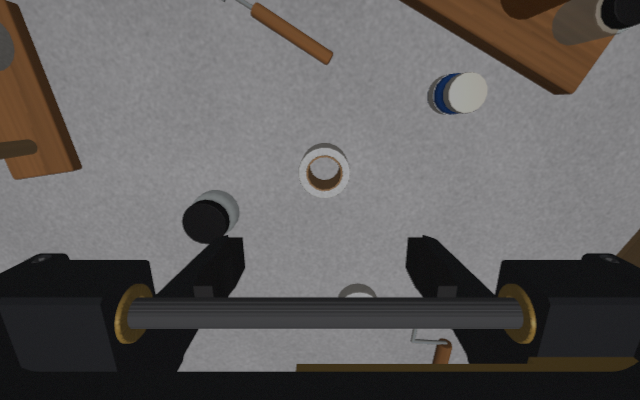

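The wrist view shows the roll's rim centred at about (324,172), against an expected (323.6,172.4). Descending and gripping.

Call:
move_arm:
  motion: "0 0 0 0.001 0 0.045 1;0 0 0 0 0 0.045 1;0 0 0 0 0 0.045 1;0 0 0 0 0 0.04 1;0 0 0 0 0 0.025 1"

```text
time_s: 2.05
tool_pos: [0.6136, -0.1552, 0.0546]
eef_rot: [-0.0, 0.973, 0.231, -0.003]
wrist_force: [0.5, 0.7, 0.7]
gripper_width: 0.088
```

Call:
move_arm:
  motion: "0 0 0 0 0 0.015 1;0 0 0 0 0 0.01 1;0 0 0 0 0 0 1;0 0 0 0 0 0 0.5;0 0 0 0 0 0 0.3"
  squeeze: 20

```text
time_s: 2.55
tool_pos: [0.6177, -0.1533, 0.0342]
eef_rot: [0.001, 0.973, 0.232, 0.001]
wrist_force: [-0.5, 0.4, 0.5]
gripper_width: 0.0741
```

Call:
move_arm:
  motion: "0 0 0 0 0 0 0.3;0 0 0 0 0 0 0.3;0 0 0 0 0 0 0.3;0 0 0 0 0 0 0.3;0 0 0 0 0 0 0.3"
  squeeze: 20

```text
time_s: 3.05
tool_pos: [0.617, -0.1527, 0.0336]
eef_rot: [0.0, 0.973, 0.232, 0.0]
wrist_force: [-1.5, 0.6, 6.1]
gripper_width: 0.06
```

Call:
move_arm:
  motion: "0 0 0 0 0 -0.02 0.3;0 0 0 0 0 -0.03 0.3;0 0 0 0 0 -0.035 0.3;0 0 0 0 0 -0.035 0.3;0 0 0 0 0 0 0.3"
  squeeze: 20

```text
time_s: 3.55
tool_pos: [0.6198, -0.1537, 0.1576]
eef_rot: [0.002, 0.973, 0.232, 0.004]
wrist_force: [1.4, 0.2, -0.9]
gripper_width: 0.06
```

Run:
```python
from h import *
delta([.4755,.180,.16])
```

```text
t 3.55 pos [ 0.6198 -0.1537  0.1576] F [ 1.4  0.2 -0.9] w 0.06 x az 26.8 zaxis [ 0.009 -0.002 -1.   ] q [ 0.24  0.82 -0.12  1.62  0.14  0.7  -1.06]
tool delta [ 0.0219 -0.3629 -0.0044]
```

Call:
move_arm:
  motion: "0 0 0 0.0022 -0.036 0 0.3;0 0 0 0.0022 -0.036 0 0.3;0 0 0 0.0022 -0.036 0 0.3;0 0 0 0.0022 -0.036 0 0.3;0 0 0 0.0022 -0.036 0 0.3"

```text
time_s: 4.05
tool_pos: [0.5439, 0.0137, 0.1519]
eef_rot: [-0.0, 0.973, 0.232, -0.001]
wrist_force: [0.5, 0.5, -0.8]
gripper_width: 0.0597
```

Call:
move_arm:
  motion: "0 0 0 0.0022 -0.036 0 0.3;0 0 0 0.0022 -0.036 0 0.3;0 0 0 0.0022 -0.036 0 0.3;0 0 0 0.0022 -0.036 0 0.3;0 0 0 0.0022 -0.036 0 0.3"

```text
time_s: 4.55
tool_pos: [0.4726, 0.1792, 0.152]
eef_rot: [0.0, 0.973, 0.232, -0.0]
wrist_force: [1.0, 0.2, -1.6]
gripper_width: 0.0598
```

Call:
move_arm:
  motion: "0 0 0 0 0 0 0.3;0 0 0 0 0 0 0.3;0 0 0 0 0 0 0.3"

```text
time_s: 4.85
tool_pos: [0.4739, 0.1768, 0.1523]
eef_rot: [0.001, 0.973, 0.231, -0.0]
wrist_force: [-0.1, -0.1, -1.5]
gripper_width: 0.0598
```

Run:
```python
from h import *
from workcell import grab_frame
delta([.4755,.180,.050])
s=grab_frame('scene')[:,:,::-1]; c=cal('wrist'); w=grab_frame('wrist')[:,:,::-1]
cv2.imwrite('pics/p1.png',np.hstack([cv2.resize(s[80:230,270:430],None,fx=2.5,fy=2.5),cv2.resize(w[:, 120:520],(400,375))]))
print(proj(cal('scene'),[.4755,.18,.078]))
```

```text
t 4.85 pos [0.4739 0.1768 0.1523] F [-0.1 -0.1 -1.5] w 0.0598 x az 26.8 zaxis [-0.    -0.001 -1.   ] q [-0.44  0.71 -0.02  2.02  0.04  0.41 -1.59]
tool delta [ 0.003  -0.0023  0.1023]
[344.59032396 161.91971145]
```

View pics/p1.png

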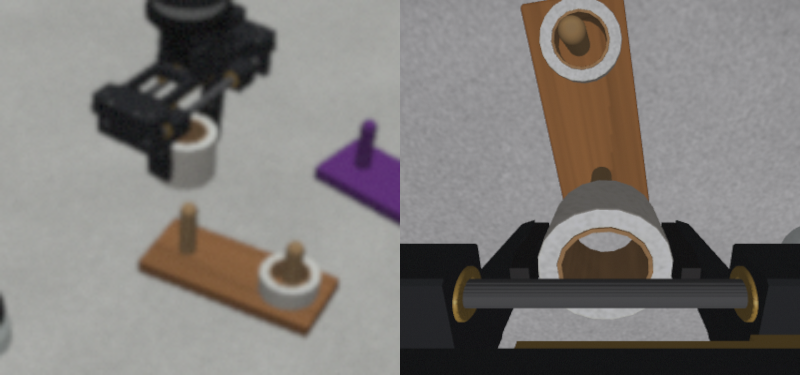

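The roll is held level above the post, and in the scene crop its column (190) matches the post's (188). Lowering with a small correction.

Call:
move_arm:
  motion: "0 0 0 0.002 -0.002 0.015 0.3;0 0 0 0 0 0.02 0.3;0 0 0 0 0 0.015 0.3;0 0 0 0 0 0.01 0.3;0 0 0 0 0 0 0.3"

```text
time_s: 5.45
tool_pos: [0.4742, 0.1798, 0.0916]
eef_rot: [0.0, 0.973, 0.232, -0.001]
wrist_force: [-0.1, 0.1, -1.6]
gripper_width: 0.06
```

Call:
move_arm:
  motion: "0 0 0 0 0 0.015 0.3;0 0 0 0 0 0.01 0.3;0 0 0 0 0 0.01 0.3;0 0 0 0 0 0.004 0.3;0 0 0 0 0 0 0.3"

```text
time_s: 5.95
tool_pos: [0.4743, 0.1807, 0.0533]
eef_rot: [0.0, 0.973, 0.232, -0.0]
wrist_force: [0.1, -0.6, -1.0]
gripper_width: 0.0598
```

Run:
```python
from h import *
delta([.4755,.180,.0516])
```

```text
t 5.95 pos [0.4743 0.1807 0.0533] F [ 0.1 -0.6 -1. ] w 0.0598 x az 26.9 zaxis [-0.001 -0.001 -1.   ] q [-0.45  0.9  -0.01  2.05  0.05  0.19 -1.6 ]
tool delta [0.0008 0.0012 0.0017]
```

Call:
move_arm:
  motion: "0 0 0 0 0 0.0015 0.3;0 0 0 0 0 0 0.3;0 0 0 0 0 0 0.75;0 0 0 0 0 0 0.9;0 0 0 0 0 0 0.9"

```text
time_s: 6.45
tool_pos: [0.4746, 0.1809, 0.0525]
eef_rot: [-0.0, 0.973, 0.232, 0.0]
wrist_force: [0.0, -0.2, -0.0]
gripper_width: 0.0787
```

Call:
move_arm:
  motion: "0 0 0 0 0 0 0.9;0 0 0 0 0 0 0.9"

```text
time_s: 6.65
tool_pos: [0.4745, 0.1809, 0.0523]
eef_rot: [0.0, 0.973, 0.232, 0.0]
wrist_force: [-0.7, -0.8, 0.2]
gripper_width: 0.0797
```

Call:
move_arm:
  motion: "0 0 0 0 0 -0.01 0.9;0 0 0 0 0 -0.02 0.9;0 0 0 0 0 -0.03 0.9;0 0 0 0 0 -0.04 0.9;0 0 0 0 0 -0.04 0.9"

```text
time_s: 7.15
tool_pos: [0.474, 0.1806, 0.194]
eef_rot: [0.0, 0.973, 0.232, -0.0]
wrist_force: [-0.1, 0.8, 0.2]
gripper_width: 0.0793
```

Call:
move_arm:
  motion: "0 0 0 0 0.03 -0.02 0.9;0 0 0 0 0.04 -0.02 0.9;0 0 0 0 0.04 0 0.9;0 0 0 0 0.04 0 0.9;0 0 0 0 0 0 0.9"

```text
time_s: 7.65
tool_pos: [0.5443, 0.0397, 0.2332]
eef_rot: [0.002, 0.974, 0.227, 0.001]
wrist_force: [-0.6, -0.0, -0.5]
gripper_width: 0.0794
```

Run:
```python
from h import *
from workcell import grab_frame
delta([.4755,.180,.0516])
s=grab_frame('scene')[:,:,::-1]; t=grab_frame('top')[:,:,::-1]
cv2.imwrite('pics/p2.png',np.hstack([cv2.resize(s[140:230,310:420],None,fx=3.6,fy=3.6),cv2.resize(t[160:250,215:300],(380,324))]) if 0 else np.hstack([cv2.resize(s[140:230,310:420],(396,324)),cv2.resize(t[170:260,215:325],(396,324))]))
c=cal('scene');a=np.linspace(0,2*np.pi,13)
for z in(.018,.066):
    p=np.array([proj(c,[.475+.03*np.cos(x),.1805+.03*np.sin(x),z]) for x in a]);print(z,'rim px rows',p[:,1].min(),p[:,1].max(),'cols',p[:,0].min(),p[:,0].max())
```

```text
t 7.65 pos [0.5443 0.0397 0.2332] F [-0.6 -0.  -0.5] w 0.0794 x az 26.3 zaxis [ 0.003 -0.004 -1.   ] q [-0.13  0.61 -0.06  1.84  0.06  0.69 -1.33]
tool delta [ 0.0002 -0.1572  0.1808]
0.018 rim px rows 172.10539878173142 187.58621342033794 cols 332.5478585060402 355.71188246568596
0.066 rim px rows 157.89918393127448 173.31080479642887 cols 332.64087947329745 356.5447778866402
```

View pics/p2.png

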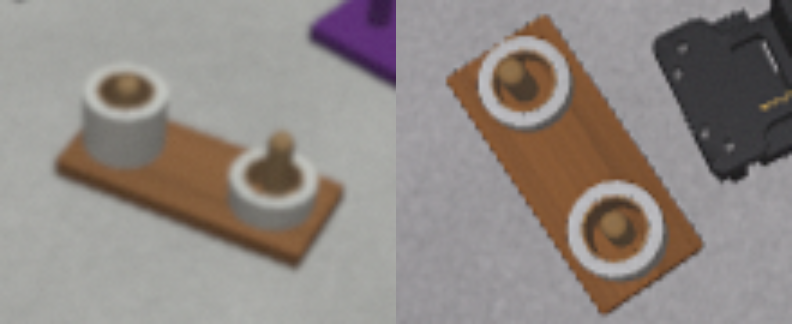

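Both views show the wide roll flat on the board with the post tip inside its bore. In the scene picture it spans rows about 157.5 to 186.5, against 157.9 to 187.6 expected if seated. The gripper is clear, so I'm handing in.

```bash
python3 -c "
from workcell import *
print(close_job())"
```

```text
the job is handed in; nothing more can be done
None
```

The wide roll is on the bare post of the wooden stand, lying flat on the board. It has been released, and the arm was clear before I handed in, at about 7.7 s.

- **Finding things:** I located the roll and the post in the top view. The scene view agreed to about 1 px for both. The wrist view agreed for the roll.
- **Pick and place:** I gripped the roll with 20 N; the fingers read 60 mm, which is the roll's outside diameter. I lowered it over the post and opened the gripper about 1 mm above or at seating height.
- **Final check:** after release, the roll's image rows in the scene view matched a seated roll to about 1 px. The post tip shows inside its bore, and the roll on the other post looks unmoved. Wrist forces in the readings stayed around 6 N or less.
- **Not checked:** I did not look again at the narrow roll on the bench at the end; the arm's path stayed well away from it. No check failed or disagreed.

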